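# Send finished ware down the roller track

### The arm

A 6-joint arm with a two-finger parallel gripper is mounted at the origin on the work surface. World frame = base frame: x ahead of the robot, y to its left, z up, the work surface at z = 0. Lengths are in m, angles in degrees, forces in N, time in s.
With the tool pointing down it reaches from about 0.35 to 0.875 m from the base axis. Payload 4.2 kg.
Tool frame: the origin (TCP) lies at the very end of the fingers, on their centre line; the grasp point (between the pads) lies 19 mm behind it; z points along the fingers, y is the line along which they close (so a half turn about z gives the same grasp; the last joint's range is limited). The gripper opens to 87 mm and grips with 3 to 60 N. Pads are 19 mm wide; open, the fingers measure 117 mm over their backs; the gripper's body (75 mm by 190 mm) begins 51 mm behind the grasp point.
Start: joints at [-53.881, 22.042, 0.453, 0, -68.411, -14.817], TCP at [0.227, -0.582, 0.223] pointing down, gripper open.
Joint ranges: [-179.83, 179.83], [-69.29, 118.12], [-61.27, 80.66], [-181.25, 117.63], [-171.15, -9.14], [-177.46, 177.46]. Speed limits (degrees/s): [159.86, 159.86, 180, 180, 180, 180].

### API

Orientations are given as a 3x3 rotation matrix whose columns are the frame's x, y, z axes.
In Python, from station import sense, cams, r gives the robot as it stands. The module is installed in compiled form; this text tells all that it offers.
- The arm moves only by the tool step_arm, never from a script. Its argument "targets" is text: rows parted by semicolons, each of 4 numbers parted by spaces: the shift along the tool's x, y, z in cm, then the turn about the tool's z in degrees. In form: x y z turn; .... A call has 1 to 12 rows; each row shifts and turns the commanded pose from where the row before left it, along the tool's axes as they then stand; what a row does not reach is not made up. A row lasts 1/12 s, in which the tool goes at most 41.7 mm and 7.16 degrees, less where a joint would pass 70% of its speed; a pose out of reach is approached as far as the arm can. A call with a gripper value outside its range is refused whole. "claw" is the finger opening in cm, from 0 to 8.7, set as the call begins (left out, the last holds). The fingers move at their own pace and stop on an object; the grip force is fixed at half the most. Time passes only in rows, so rows that do not move let the fingers close. It gives the time, the measured TCP pose, the force, the opening and the grip force at its end, in the units of the state.
- sense(): the state, without advancing time (a new reading comes with each control period).
- cams.capture(name): name is "scene" or "top"; returns a dict with "frame" (384x512x3 uint8, blue, green, red), "vertical_fov" (degrees; the focal length in pixels is half the picture's height over the tangent of half this angle, whatever the lens; pixels are square), "cx", "cy" (the principal point, pixels), "eye" and "rotation" of the camera in the world. Camera axes: x right, y down, z forward; pixel columns grow to the right and rows downward; lengths in m; the calibration is good to about 2 mm. A picture is of the moment at which its call begins. There is no depth.
- r.finish_job(): hands the job in; it is judged then, once.
The state is a dict: "time_s": time; "joints": joint angles; "joint_velocities": joint speeds; "effort": joint torques, N m; "tcp_pos": TCP position; "ee_rot": TCP orientation; "wrist_force": force on the tool from outside, world axes, zero at the start; "moment": the same for the moment, N m; "gripper_width": opening from 0.0 (shut) to 1.0 (fully open); "gripper_force": force on a finger pad.
Only numpy, scipy, OpenCV 4.12 (cv2) and the standard library are available. Lean on these libraries where they do the work, as an engineer would, in place of code of your own. Each camera call takes 0.05 s, during which the arm holds its last target. There are 200 camera calls.

### The job

Stand the loose lidded jar upright in the empty half of the wooden tote, then lift the tote by its handle board and set it gently, lengthways, on the upper end of the sloping rollers, and let it roll to the stop by itself. When it has come to rest there, set the closed cardboard carton gently, lengthways and right way up, on the upper end of the rollers so that it too rolls down by itself to rest against the tote. Drop nothing onto the tote or track, keep both jars upright and in their own halves, and leave the other things on the table alone.

Things in the scene. Friction and masses are not known exactly. Their poses are not given: they have to be found in the camera images.
- jar_center (a point): The loose jar, standing on the table: white porcelain jar with a flat lid fixed on it, a plain upright cylinder 52 mm in diameter and 64 mm tall, about 130 g, thin yellow line under the lid. The point is on its axis half-way up.
- mate_center (a point): The jar already standing in one half of the tote, 62 mm from the handle board's middle plane: white porcelain jar with a flat lid fixed on it, a plain upright cylinder 52 mm in diameter and 64 mm tall, about 130 g, thin yellow line under the lid. The point is on its axis half-way up. The other half of the tote is empty.
- tote: Open wooden carrier, 200 mm long (x), 90 mm wide (y), 350 g empty. Origin: centre of its underside. Floor 8 mm thick; low rim, 7 mm thick, top 16.5 mm above the underside. An upright handle board across its middle (14 mm thick along x, 76 mm wide along y, top at 118 mm) splits it into two halves with middles at x = +62 and -62 mm, each 86 by 76 mm inside. A jar put in is best held on its +y and -y sides.
- tote_grip (a point): Point to grip on the tote's handle board: middle of the board, 104 mm above the tote's underside (14 mm below the board's top). Axes as the tote; the fingers close along x on 14 mm. Jars standing in the tote reach up to 72 mm, 36 mm either side of the middle of the board.
- carton_center (a point): Closed cardboard carton, 120 mm long (its x) by 64 mm wide (its y) by 80 mm tall, about 400 g, paper tape along the top. The point is its centre, half-way up. Grasp across the 64 mm width, in the upper half, so that the fingers stay above the track's side rails.
- lane: Fixed roller track, aluminium side rails and 16 free-turning steel rollers (25 mm diameter, 35 mm apart). Origin on the table under the middle of its open upper end. x: horizontal, downhill; y: left; z: up. 560 mm long along the slope, falling 0.105 rad. Side rails 104 mm apart inside, 128 mm outside, 12 mm above the rollers. A stop plate 50 mm high closes the lower end. Loads roll at about 0.2 m/s.
- lane_top (a point): Middle of the upper end of the track, on the plane of the roller tops, 130 mm above the table; the plane falls 0.105 rad from here to the stop. Axes as the track: x horizontal and downhill, z up. Put loads down with their middle 100 to 200 mm downhill of it.
- teabowl: Bystander: small white open tea bowl, 66 mm wide and 42 mm high; may stand near the jar. Origin: centre of its underside.
- mug: Bystander: white open mug with a handle, 72 mm wide and 85 mm high. Origin: centre of its underside.
- brush: Bystander: a brush lying on the table. Origin under its middle.
- glue: Bystander: clear bottle with a green cap, 56 mm wide and 150 mm high. Origin: centre of its underside.
Not all that is in view belongs to the job. What is shaped like the part that bears jar_center but black or turquoise is not meant. There is more than one size of the tote; the job needs the smaller.

How it is judged:
By the outcome, as a careful person would: the job done as asked, in the order asked, and still so for the second after the job is handed in, with the robot touching nothing.
It also fails if it takes over 72 s, if anything falls off the work surface, if the arm or the gripper's body presses on something with over 40 N, if the wrist force passes 120 N, or if a joint passes its speed limit or range.

## Working session

There is one attempt and no reset: what is moved stays moved. The work goes in short steps, Python scripts to look and compute and a tool call to move; the robot and the scene stay as the last step left them, time stands still between calls to the robot, and variables do not carry over. Pictures are saved under pics/ and viewed, at most 10 in all, crops included, and the job is handed in when it is done.

Besides the shell and the picture viewer there is one more tool, called after "Emit:" by a JSON object that holds its "name" and its "arguments". step_arm: Moves the arm, as the interface text tells. Its arguments: {"type":"object","properties":{"targets":{"type":"string"},"claw":{"type":"number"}},"required":["targets"]}

```bash
mkdir -p pics; cat > h.py <<'E'
import numpy as np, cv2, json
from station import sense, cams, r
def cap(name, fn):
    d=cams.capture(name); cv2.imwrite('pics/'+fn+'.png', d['frame'])
    np.savez('pics/'+fn, **{k:np.array(v) for k,v in d.items()}); return d
def load(fn): return {k:v for k,v in np.load('pics/'+fn+'.npz').items()}
def foc(d): return d['frame'].shape[0]/2/np.tan(np.radians(float(d['vertical_fov']))/2)
def px2w(d,u,v,z):
    f=foc(d); ray=np.array(d['rotation'])@np.array([(u-d['cx'])/f,(v-d['cy'])/f,1.])
    e=np.array(d['eye']); return e+ray*(z-e[2])/ray[2]
def w2px(d,p):
    f=foc(d); c=np.array(d['rotation']).T@(np.array(p)-np.array(d['eye'])); return np.array([d['cx']+f*c[0]/c[2], d['cy']+f*c[1]/c[2]])
E
python3 - <<'E'
from h import *
np.set_printoptions(precision=3,suppress=True)
for n in('scene','top'):
    d=cap(n,n+'0'); print(n,d['vertical_fov'],d['cx'],d['cy'],d['eye'],d['rotation'])
a=cv2.imread('pics/scene0.png');b=cv2.imread('pics/top0.png')
for n,i in(('s',a),('t',b)): cv2.imwrite(f'pics/{n}0big.png',cv2.resize(i,(800,600),interpolation=cv2.INTER_CUBIC))
s=sense();print(s['tcp_pos'],s['ee_rot'],s['time_s'],s['gripper_width'])
E
```

```text
scene 48.30222809250017 259.76391558106 194.2439649496509 [ 0.986 -0.96   0.81 ] [[ 0.859  0.295 -0.418]
 [ 0.511 -0.454  0.73 ]
 [ 0.026 -0.841 -0.54 ]]
top 43.534956584983235 268.12452823903965 190.52070288216484 [0.066 0.021 1.906] [[ 0.002 -0.982  0.187]
 [-1.    -0.005 -0.018]
 [ 0.019 -0.187 -0.982]]
[ 0.227 -0.582  0.222] [[-0.932 -0.363 -0.001]
 [-0.363  0.932  0.002]
 [ 0.     0.002 -1.   ]] 0.1 0.9984192307353562
```

View pics/s0big.png

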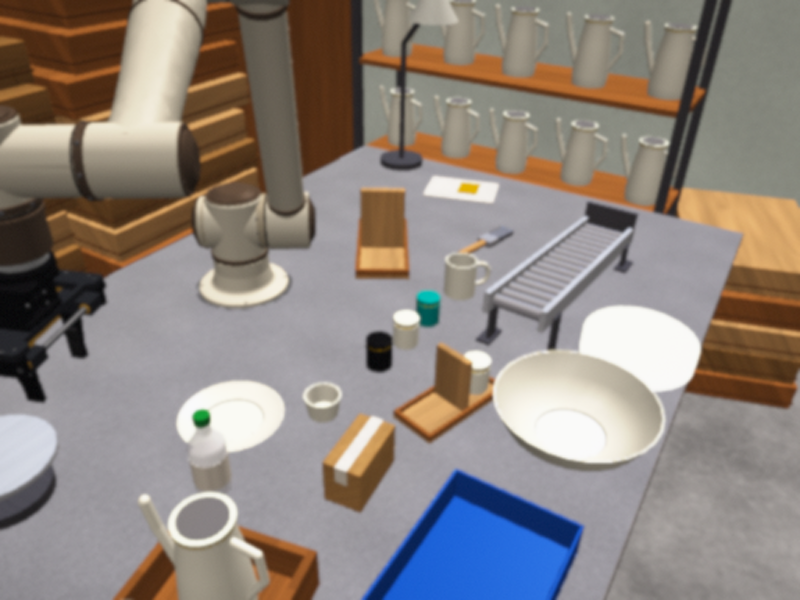

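View pics/t0big.png

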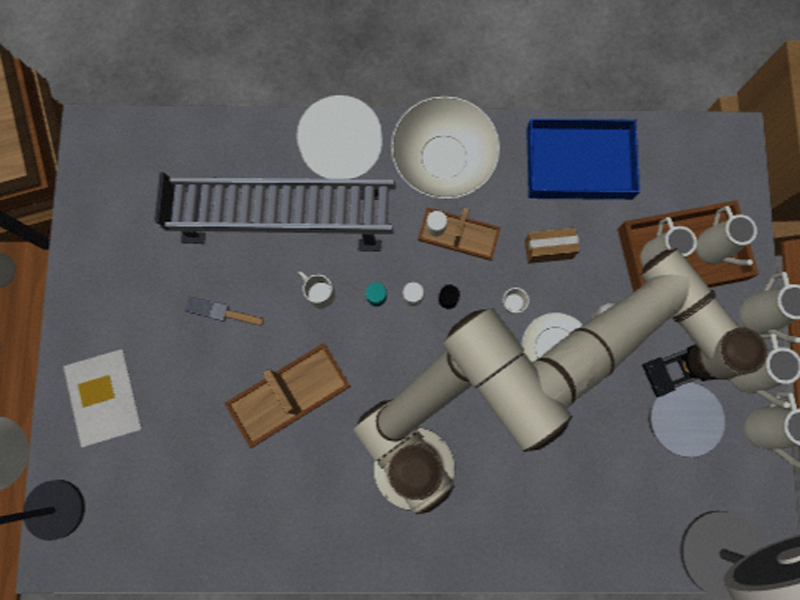

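The scene view shows the white jar at (406,328), black at (379,350), turquoise at (428,308) and the tea bowl at (322,400). In the top view these are (413,293), (449,296), (376,293) and (515,300). The small tote with the mate jar is at top (459,233) and the big empty tote at (288,395). The carton is at (553,244), and the lane runs from x=393 (upper end) to x=165. I choose the white lidded jar and the smaller tote, and check them in a close crop.

```bash
python3 - <<'E'
from h import *
a=cv2.imread('pics/top0.png')[110:210,230:390]
cv2.imwrite('pics/crop1.png',cv2.resize(a,(800,500),interpolation=cv2.INTER_CUBIC))
a=cv2.imread('pics/scene0.png')[160:330,200:420]
cv2.imwrite('pics/crop2.png',cv2.resize(a,(770,595),interpolation=cv2.INTER_CUBIC))
E
```

```text
(no output)
```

View pics/crop1.png

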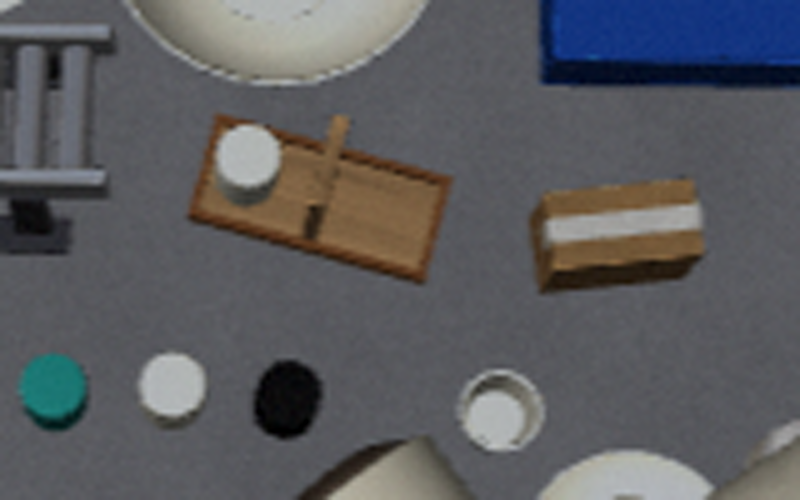

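View pics/crop2.png

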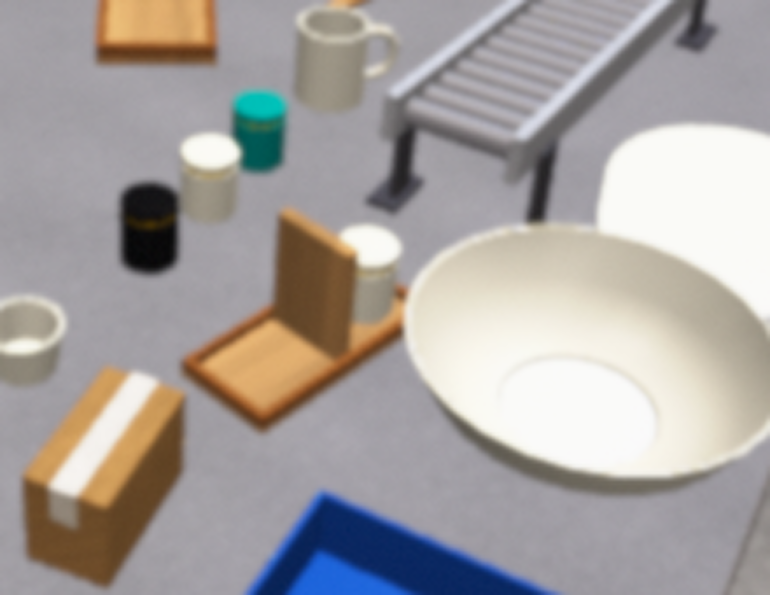

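The crops confirm the white jar with its yellow line at top crop (172,385). The tote rim corners are at (216,117), (452,180), (425,281) and (190,215). The carton top corners are at (537,192), (695,182), (704,247) and (550,272).

```bash
python3 - <<'E'
from h import *
np.set_printoptions(precision=4,suppress=True)
t=load('top0');s=load('scene0')
T=lambda u,v,z:px2w(t,230+(u+.5)/5-.5,110+(v+.5)/5-.5,z)
S=lambda u,v,z:px2w(s,200+(u+.5)/3.5-.5,160+(v+.5)/3.5-.5,z)
B=lambda d,u,v,z:px2w(d,(u+.5)/1.5625-.5,(v+.5)/1.5625-.5,z)
print('jar',T(173,384,.064),S(210,155,.064))
print('mate',T(249,156,.072),S(370,249,.072))
print('black',T(288,389,.064),S(150,204,.064)); print('teal',T(54,384,.064),S(260,108,.064))
print('bowl',T(501,409,.042),S(28,322,.042))
print('tote corners T');C=[T(*p,.0165) for p in((216,117),(452,180),(425,281),(190,215))]
for c in C: print(c)
print(np.mean(C,0)); print('S',S(185,365,.0165),S(263,424,.0165))
print('board top ends',T(340,117,.118),T(318,207,.118),'S',S(284,212,.118),S(350,255,.118))
print('carton T');C=[T(*p,.08) for p in((542,194),(694,182),(704,245),(552,270))]
for c in C: print(c)
print('S');C=[S(*p,.08) for p in((107,367),(186,396),(105,505),(25,477))]
for c in C: print(c)
print(np.mean(C,0))
print('lane upper rail ends T',B(t,393,182,.142),B(t,393,229,.142),'S',B(s,487,294,.142),B(s,543,320,.142))
print('lower',B(t,170,180,.086),B(t,170,226,.086),'S',B(s,585,218,.086),B(s,633,232,.086))
print('plates',B(t,445,146,.1),B(t,340,137,.05),B(s,577,455,0))
E
```

```text
jar [0.4337 0.0024 0.064 ] [ 0.4374 -0.0008  0.064 ]
mate [ 0.6167 -0.0572  0.072 ] [ 0.6213 -0.0574  0.072 ]
black [ 0.4302 -0.0875  0.064 ] [ 0.4326 -0.0921  0.064 ]
teal [0.4332 0.0952 0.064 ] [0.4366 0.0921 0.064 ]
bowl [ 0.4194 -0.2574  0.042 ] [ 0.4209 -0.2499  0.042 ]
tote corners T
[ 0.6663 -0.0326  0.0165]
[ 0.6143 -0.2253  0.0165]
[ 0.5293 -0.2019  0.0165]
[ 0.5832 -0.0115  0.0165]
[ 0.5983 -0.1178  0.0165]
S [ 0.5359 -0.2022  0.0165] [ 0.6191 -0.2264  0.0165]
board top ends [ 0.6348 -0.1259  0.118 ] [ 0.5625 -0.1083  0.118 ] S [ 0.5665 -0.1072  0.118 ] [ 0.6345 -0.1285  0.118 ]
carton T
[ 0.5849 -0.288   0.08  ]
[ 0.5956 -0.4087  0.08  ]
[ 0.5443 -0.4147  0.08  ]
[ 0.5233 -0.2943  0.08  ]
S
[ 0.5259 -0.2945  0.08  ]
[ 0.5893 -0.2898  0.08  ]
[ 0.598  -0.4035  0.08  ]
[ 0.5401 -0.4112  0.08  ]
[ 0.5633 -0.3498  0.08  ]
lane upper rail ends T [0.6927 0.0535 0.142 ] [0.5729 0.0525 0.142 ] S [0.581  0.0554 0.142 ] [0.7035 0.0298 0.142 ]
lower [0.7131 0.6175 0.086 ] [0.5926 0.6099 0.086 ] S [0.6016 0.6121 0.086 ] [0.7266 0.6005 0.086 ]
plates [ 0.8049 -0.0773  0.1   ] [0.8477 0.1949 0.05  ] [ 0.8385 -0.1123  0.    ]
```

Emit:
{"name": "step_arm", "arguments": {"targets": "0 0 0 -6.87; 0 0 0 -6.87; 0 0 0 -6.87; 0 0 0 -6.87; 0 0 0 -6.87; 0 0 0 -6.87; 0 0 0 -6.87; 0 0 0 -6.87; 0 0 0 -6.87; 0 0 0 -6.87; -3.64 -1.3 0 0; -3.64 -1.3 0 0", "claw": 8.7}}

```text
time_s: 1.1
tcp_pos: [0.2525, -0.5092, 0.2208]
ee_rot: [[-0.003, -1.0, -0.002], [-1.0, 0.003, 0.002], [-0.002, 0.002, -1.0]]
wrist_force: [0.4, 0.6, 0.6]
gripper_width: 0.998
gripper_force: 0.0
```

Emit:
{"name": "step_arm", "arguments": {"targets": "-3.64 -1.3 0 0; -3.64 -1.3 0 0; -3.64 -1.3 0 0; -3.64 -1.3 0 0; -3.64 -1.3 0 0; -3.64 -1.3 0 0; -3.64 -1.3 0 0; -3.64 -1.3 0 0; -3.64 -1.3 0 0; -3.64 -1.3 0 0; -3.64 -1.3 0 0; -3.64 -1.3 0 0"}}

```text
time_s: 2.1
tcp_pos: [0.4089, -0.0707, 0.2226]
ee_rot: [[0.0, -1.0, 0.0], [-1.0, -0.0, 0.0], [-0.0, -0.0, -1.0]]
wrist_force: [0.5, -0.0, -0.3]
gripper_width: 1.0
gripper_force: 0.0
```

Emit:
{"name": "step_arm", "arguments": {"targets": "-3.64 -1.3 0 0; -3.64 -1.3 0 0; 0 0 2 0; 0 0 2 0"}}

```text
time_s: 2.43
tcp_pos: [0.4363, 0.0026, 0.1826]
ee_rot: [[0.004, -1.0, 0.003], [-1.0, -0.004, 0.001], [-0.001, -0.003, -1.0]]
wrist_force: [-0.7, -0.8, -1.2]
gripper_width: 1.001
gripper_force: 0.0
```

Emit:
{"name": "step_arm", "arguments": {"targets": "0.1 0 2.7 0; 0 0 2.7 0; 0 0 2.7 0; 0 0 2.7 0; 0 0 2.7 0; 0 0 1.6 0; 0 0 0.7 0; 0 0 0.3 0; 0 0 0 0"}}

```text
time_s: 3.18
tcp_pos: [0.4351, -0.0009, 0.0214]
ee_rot: [[0.0, -1.0, -0.001], [-1.0, -0.0, -0.0], [0.0, 0.001, -1.0]]
wrist_force: [0.2, -0.6, 0.5]
gripper_width: 1.001
gripper_force: 0.0
```

Emit:
{"name": "step_arm", "arguments": {"targets": "0 0 0 0; 0 0 0 0; 0 0 0 0; 0 0 0 0; 0 0 0 0; 0 0 0 0", "claw": 4.5}}

```text
time_s: 3.68
tcp_pos: [0.435, -0.0009, 0.0219]
ee_rot: [[-0.0, -1.0, 0.0], [-1.0, 0.0, 0.0], [-0.0, -0.0, -1.0]]
wrist_force: [-2.4, -0.5, 0.5]
gripper_width: 0.63
gripper_force: 0.5
```

Emit:
{"name": "step_arm", "arguments": {"targets": "0 0 0 0; 0 0 0 0; 0 0 0 0; 0 0 0 0; 0 0 -0.5 0; 0 0 -1.5 0; 0 0 -3 0; 0 0 -3 0; 0 0 -3 0; 0 0 -3 0; 0 0 -2 0; 0 0 -1 0"}}

```text
time_s: 4.68
tcp_pos: [0.4367, -0.0005, 0.1949]
ee_rot: [[0.0, -1.0, 0.006], [-1.0, -0.0, 0.002], [-0.002, -0.006, -1.0]]
wrist_force: [-0.2, 0.0, -1.1]
gripper_width: 0.588
gripper_force: 30.0
```

```bash
cat >> h.py <<'E'
def delta(x,y,z,yaw):
    "total tool-frame shift (cm) AFTER first turning to yaw (deg of tool y axis)"
    s=sense(); R=np.array(s['ee_rot']); p=np.array(s['tcp_pos']); cur=np.degrees(np.arctan2(R[1,1],R[0,1]))
    t=-((yaw-cur+180)%360-180); a=np.radians(yaw); d=np.array([x,y,z])-p
    ty=np.array([np.cos(a),np.sin(a)]); tx=np.array([-np.sin(a),np.cos(a)])
    print('turn %.1f  x %.2f y %.2f z %.2f cm'%(t,*(100*np.array([tx@d[:2],ty@d[:2],-d[2]]))), 'tcp',p.round(4),'w',round(s['gripper_width']*8.7,2),'F',s['gripper_force'],'wf',s['wrist_force'],'t',s['time_s'])
E
python3 - <<'E'
from h import *
cap('top','top1');cap('scene','scene1')
delta(.5835,-.1773,.1925,164.6)
a=cv2.imread('pics/top1.png')[90:210,60:390]
# lane end native in top: x~250
b=cv2.imread('pics/scene1.png')
cv2.imwrite('pics/c3.png',np.vstack([cv2.resize(a[20:100,30:230],(800,320),interpolation=cv2.INTER_CUBIC),cv2.resize(b[140:222,300:520],(800,280),interpolation=cv2.INTER_CUBIC)]))
E
```

```text
turn 15.4  x 13.14 y -18.88 z 0.11 cm tcp [ 4.364e-01 -4.000e-04  1.936e-01] w 5.18 F 29.99961777124554 wf [ 0.35061284  0.49108772 -1.59959417] t 4.7833
```

View pics/c3.png

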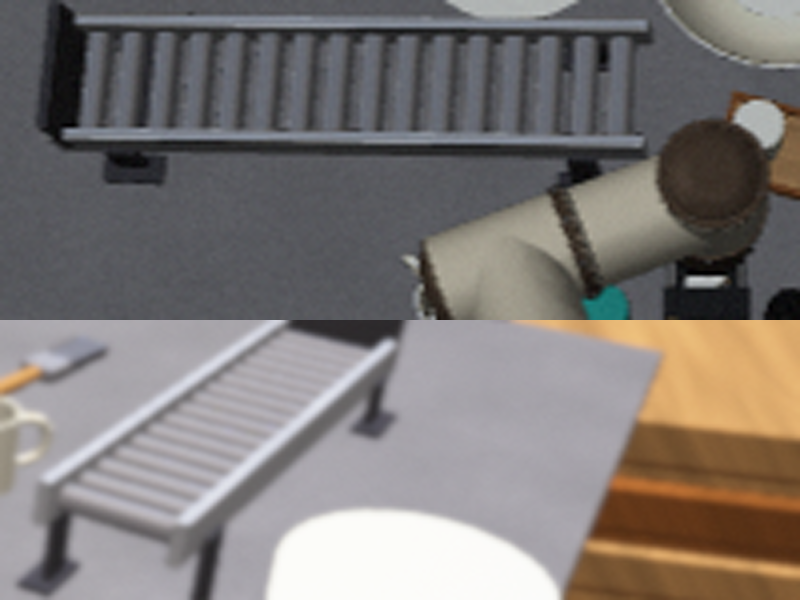

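The arm holds the white jar, with the pads in view at (705,280). The lane rails end at u≈648 (v≈24 and 142) in the top strip. In the scene strip the rail ends are at (48,478) and (187,522).

```bash
python3 - <<'E'
from h import *
np.set_printoptions(precision=4,suppress=True)
t=load('top1');s=load('scene1')
T=lambda u,v,z:px2w(t,90+(u+.5)/4-.5,110+(v+.5)/4-.5,z)
S=lambda u,v,z:px2w(s,300+(u+.5)/3.636-.5,140+(v-320+.5)/3.415-.5,z)
print('T up',T(648,24,.142),T(643,142,.142),'low',T(80,23,.086),T(70,135,.086))
print('S up',S(48,480,.142),S(185,526,.142),'low',S(280,328,.086),S(392,345,.086))
E
```

```text
T up [0.6954 0.0525 0.142 ] [0.5778 0.0563 0.142 ] low [0.7116 0.6135 0.086 ] [0.597  0.6159 0.086 ]
S up [0.5808 0.0653 0.142 ] [0.7026 0.0574 0.142 ] low [0.6174 0.5938 0.086 ] [0.7317 0.6176 0.086 ]
```

Emit:
{"name": "step_arm", "arguments": {"targets": "1.31 -1.88 0 0; 1.31 -1.88 0 0; 1.31 -1.88 0 0; 1.31 -1.88 0 0; 1.31 -1.88 0 0; 1.31 -1.88 0 0"}}

```text
time_s: 5.28
tcp_pos: [0.5479, -0.0802, 0.1895]
ee_rot: [[-0.0, -1.0, -0.003], [-1.0, 0.0, 0.0], [-0.0, 0.003, -1.0]]
wrist_force: [-0.1, 0.5, -0.5]
gripper_width: 0.591
gripper_force: 30.0
```

Emit:
{"name": "step_arm", "arguments": {"targets": "0 0 0 5.2; 0 0 0 5.1; 0 0 0 5.1"}}

```text
time_s: 5.53
tcp_pos: [0.5472, -0.0798, 0.189]
ee_rot: [[-0.271, -0.963, -0.004], [-0.963, 0.271, 0.0], [0.001, 0.004, -1.0]]
wrist_force: [0.2, 0.6, -0.5]
gripper_width: 0.592
gripper_force: 30.0
```

```bash
python3 -c "
from h import *
delta(.5835,-.1773,.1925,164.6)"
```

```text
turn -0.3  x 8.43 y -6.09 z -0.35 cm tcp [ 0.5472 -0.0798  0.189 ] w 5.15 F 29.993783687241375 wf [ 0.19192227  0.55251152 -0.54904282] t 5.5333
```

Emit:
{"name": "step_arm", "arguments": {"targets": "2.11 -1.52 0 0; 2.11 -1.52 0 0; 2.11 -1.52 0 0; 2.1 -1.52 0 0; 0 0 0 0; 0 0 1 0; 0 0 1 0; 0 0 0 0"}}

```text
time_s: 6.2
tcp_pos: [0.5816, -0.1757, 0.1674]
ee_rot: [[-0.266, -0.964, -0.007], [-0.964, 0.266, 0.002], [0.0, 0.008, -1.0]]
wrist_force: [0.2, -0.1, -2.4]
gripper_width: 0.59
gripper_force: 30.0
```

```bash
python3 - <<'E'
from h import *
delta(.5835,-.1773,.031,164.6)
cap('top','top2');cap('scene','scene2')
a=cv2.imread('pics/top2.png')[110:190,240:380]; b=cv2.imread('pics/scene2.png')[170:290,200:350]
cv2.imwrite('pics/c4.png',np.hstack([cv2.resize(b,(500,400),interpolation=cv2.INTER_CUBIC),cv2.resize(a,(300,171),interpolation=cv2.INTER_CUBIC,) if 0 else cv2.resize(a[:, 20:125],(300,400),interpolation=cv2.INTER_CUBIC)]))
E
```

```text
turn -0.0  x 0.11 y -0.23 z 13.64 cm tcp [ 0.5816 -0.1757  0.1674] w 5.13 F 29.999558329582214 wf [ 0.19241761 -0.09952347 -2.44214402] t 6.2
```

View pics/c4.png

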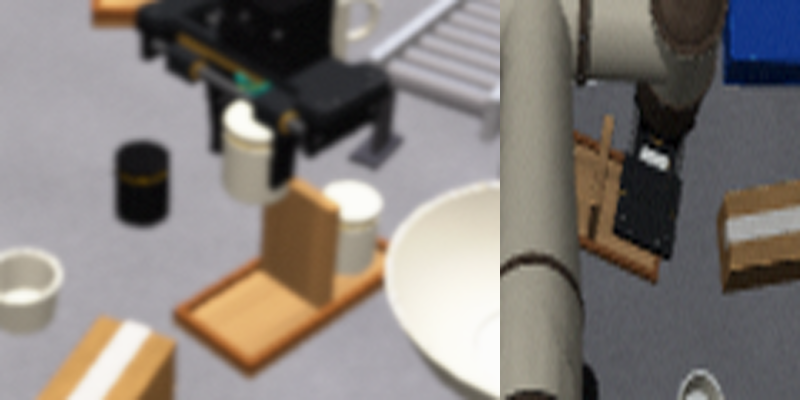

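The scene part shows the jar held upright at (255,150) above the tote, next to the board at (300,240). The top part shows the gripper over the empty half. I descend now.

Emit:
{"name": "step_arm", "arguments": {"targets": "0.1 -0.2 1.5 0; 0 0 2.5 0; 0 0 2.5 0; 0 0 2.5 0; 0 0 1.8 0; 0 0 1 0; 0 0 0.6 0; 0 0 0.4 0; 0 0 0.2 0; 0 0 0 0"}}

```text
time_s: 7.13
tcp_pos: [0.5864, -0.1783, 0.0422]
ee_rot: [[-0.265, -0.964, 0.001], [-0.964, 0.265, -0.0], [-0.0, -0.001, -1.0]]
wrist_force: [0.5, -0.8, -0.9]
gripper_width: 0.584
gripper_force: 30.0
```

Emit:
{"name": "step_arm", "arguments": {"targets": "0 0 0.2 0; 0 0 0.15 0; 0 0 0 0"}}

```text
time_s: 7.38
tcp_pos: [0.5859, -0.1784, 0.0384]
ee_rot: [[-0.266, -0.964, 0.001], [-0.964, 0.266, 0.0], [-0.0, -0.001, -1.0]]
wrist_force: [-0.2, 0.4, -1.3]
gripper_width: 0.589
gripper_force: 30.0
```

Emit:
{"name": "step_arm", "arguments": {"targets": "0 0 0.2 0; 0 0 0.2 0; 0 0 0.1 0; 0 0 0.1 0; 0 0 0 0"}}

```text
time_s: 7.8
tcp_pos: [0.5856, -0.1784, 0.0317]
ee_rot: [[-0.266, -0.964, -0.0], [-0.964, 0.266, 0.0], [0.0, 0.0, -1.0]]
wrist_force: [0.3, -0.7, -0.7]
gripper_width: 0.59
gripper_force: 30.0
```

Emit:
{"name": "step_arm", "arguments": {"targets": "0 0 0.1 0; 0 0 0.05 0; 0 0 0 0; 0 0 0 0"}}

```text
time_s: 8.13
tcp_pos: [0.5857, -0.1784, 0.0305]
ee_rot: [[-0.266, -0.964, -0.0], [-0.964, 0.266, -0.0], [0.0, 0.0, -1.0]]
wrist_force: [0.1, -0.4, -1.5]
gripper_width: 0.591
gripper_force: 30.0
```

Emit:
{"name": "step_arm", "arguments": {"targets": "0 0 0.1 0; 0 0 0 0; 0 0 0 0"}}

```text
time_s: 8.38
tcp_pos: [0.586, -0.1784, 0.0298]
ee_rot: [[-0.265, -0.964, 0.001], [-0.964, 0.265, -0.0], [-0.0, -0.001, -1.0]]
wrist_force: [-0.7, -0.2, 0.2]
gripper_width: 0.593
gripper_force: 30.0
```

Emit:
{"name": "step_arm", "arguments": {"targets": "0 0 0 0; 0 0 0 0; 0 0 0 0; 0 0 -0.3 0; 0 0 -1 0; 0 0 -2 0; 0 0 -3 0; 0 0 -3 0; 0 0 -3 0; 0 0 -3 0; 0 0 -2 -4; 0 0 0 -6", "claw": 6.3}}

```text
time_s: 9.38
tcp_pos: [0.5886, -0.1791, 0.2099]
ee_rot: [[-0.089, -0.996, 0.012], [-0.996, 0.089, -0.003], [0.001, -0.012, -1.0]]
wrist_force: [0.1, 0.2, 0.4]
gripper_width: 0.723
gripper_force: 0.0
```

Emit:
{"name": "step_arm", "arguments": {"targets": "0 0 0 -7; 0 0 0 -7; 0 0 0 -7; 0 0 0 -7; 0 0 0 -7; 0 0 0 -7; 0 0 0 -7; 0 0 0 -7; 0 0 0 -7; 0 0 0 -7; 0 0 0 -7; 0 0 0 -3"}}

```text
time_s: 10.38
tcp_pos: [0.5857, -0.1784, 0.2036]
ee_rot: [[0.965, -0.261, 0.001], [-0.261, -0.965, -0.0], [0.001, -0.0, -1.0]]
wrist_force: [0.2, 0.4, 0.2]
gripper_width: 0.723
gripper_force: 0.0
```

```bash
python3 - <<'E'
from h import *
delta(.600,-.1175,.085,254.6)
cap('scene','scene3');cap('top','top3')
a=cv2.imread('pics/top3.png')[110:190,240:380]; b=cv2.imread('pics/scene3.png')[170:290,200:350]
cv2.imwrite('pics/c5.png',np.hstack([cv2.resize(b,(500,400),interpolation=cv2.INTER_CUBIC),cv2.resize(a[:, 20:125],(300,400),interpolation=cv2.INTER_CUBIC)]))
E
```

```text
turn 0.3  x -0.24 y -6.25 z 11.86 cm tcp [ 0.5857 -0.1784  0.2036] w 6.29 F 0.0 wf [0.18609213 0.41046319 0.18743221] t 10.3833
```

View pics/c5.png

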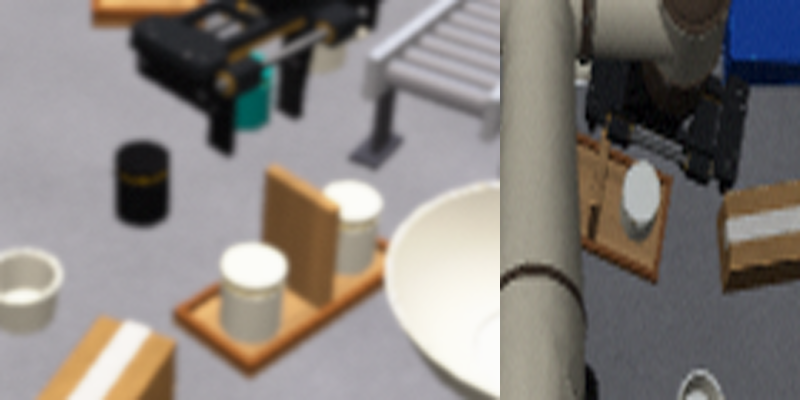

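The jar stands upright in the empty half at (253,290) in the scene part, the mate is still upright at (350,225), and the board is unmoved. Next I grip the board.

Emit:
{"name": "step_arm", "arguments": {"targets": "-0.1 -3.1 0 0; -0.1 -3.1 0 0; 0 0 2 0; 0 0 3 0; 0 0 3 0; 0 0 2 0; 0 0 1 0; 0 0 0.5 0; 0 0 0.3 0; 0 0 0 0"}}

```text
time_s: 11.32
tcp_pos: [0.601, -0.1182, 0.0853]
ee_rot: [[0.964, -0.266, 0.001], [-0.266, -0.964, -0.0], [0.001, -0.0, -1.0]]
wrist_force: [-0.1, 0.4, -0.0]
gripper_width: 0.722
gripper_force: 0.0
```

Emit:
{"name": "step_arm", "arguments": {"targets": "0 0 0 0; 0 0 0 0; 0 0 0 0; 0 0 0 0; 0 0 0 0; 0 0 0 0; 0 0 0 0; 0 0 0 0; 0 0 0 0; 0 0 0 0", "claw": 0.8}}

```text
time_s: 12.15
tcp_pos: [0.6006, -0.1176, 0.0845]
ee_rot: [[0.964, -0.265, 0.001], [-0.265, -0.964, 0.0], [0.001, -0.001, -1.0]]
wrist_force: [0.2, 2.5, 1.1]
gripper_width: 0.159
gripper_force: 30.0
```

Emit:
{"name": "step_arm", "arguments": {"targets": "0 0 -0.3 0; 0 0 -0.7 0; 0 0 -1.2 0; 0 0 -2 0; 0 0 -2.5 0; 0 0 -2.5 0; 0 0 -2.5 0; 0 0 -2.5 0; 0 0 -2.5 0; 0 0 -2 0; 0 0 -1 0; 0 0 -0.4 0"}}

```text
time_s: 13.15
tcp_pos: [0.6003, -0.1182, 0.287]
ee_rot: [[0.964, -0.266, 0.002], [-0.266, -0.964, 0.0], [0.002, -0.001, -1.0]]
wrist_force: [0.2, -0.4, -5.8]
gripper_width: 0.159
gripper_force: 30.0
```

Emit:
{"name": "step_arm", "arguments": {"targets": "0 0 0 -0.6; 0 0 0 -1.5; 0 0 0 -2; 0 0 0 -2; 0 0 0 -2; 0 0 0 -2; 0 0 0 -2; 0 0 0 -1; 0 0 0 -0.4"}}

```text
time_s: 13.9
tcp_pos: [0.5995, -0.118, 0.2834]
ee_rot: [[0.999, -0.033, -0.004], [-0.033, -0.999, 0.0], [-0.004, -0.0, -1.0]]
wrist_force: [0.1, 0.4, -6.8]
gripper_width: 0.156
gripper_force: 30.0
```

```bash
python3 -c "
from h import *
delta(.6434,.196,.285,268.2)"
```

```text
turn -0.1  x 3.41 y -31.52 z -0.16 cm tcp [ 0.5995 -0.118   0.2834] w 1.36 F 29.99944282695651 wf [ 0.14063798  0.44908599 -6.75117679] t 13.9
```

Emit:
{"name": "step_arm", "arguments": {"targets": "0.05 -0.5 0 0; 0.13 -1.2 0 0; 0.22 -2 0 0; 0.27 -2.5 0 0; 0.27 -2.5 0 0; 0.27 -2.5 0 0; 0.27 -2.5 0 0; 0.27 -2.5 0 0; 0.27 -2.5 0 0; 0.27 -2.5 0 0; 0.27 -2.5 0 0; 0.27 -2.5 0 0"}}

```text
time_s: 14.9
tcp_pos: [0.6369, 0.1453, 0.2853]
ee_rot: [[0.999, -0.033, -0.0], [-0.033, -0.999, 0.0], [-0.0, -0.0, -1.0]]
wrist_force: [1.3, -0.1, -5.7]
gripper_width: 0.159
gripper_force: 30.0
```

Emit:
{"name": "step_arm", "arguments": {"targets": "0.22 -2 0 0; 0.18 -1.6 0 0; 0.12 -1.2 0 0; 0.05 -0.5 0 0; 0 0 0 0; 0 0 0 0"}}

```text
time_s: 15.4
tcp_pos: [0.6445, 0.1951, 0.2855]
ee_rot: [[0.999, -0.033, -0.001], [-0.033, -0.999, -0.001], [-0.001, 0.001, -1.0]]
wrist_force: [-0.4, 0.4, -5.3]
gripper_width: 0.158
gripper_force: 30.0
```

```bash
python3 - <<'E'
from h import *
delta(.6434,.196,.23,268.2)
cap('scene','scene4');cap('top','top4')
a=cv2.imread('pics/top4.png')[90:180,100:300]; b=cv2.imread('pics/scene4.png')[80:240,270:430]
cv2.imwrite('pics/c6.png',np.hstack([cv2.resize(b,(400,400),interpolation=cv2.INTER_CUBIC),cv2.resize(a[:, 70:160],(400,400),interpolation=cv2.INTER_CUBIC)]))
E
```

```text
turn -0.1  x -0.11 y -0.08 z 5.55 cm tcp [0.6445 0.1951 0.2855] w 1.37 F 29.999597277492285 wf [-0.37390976  0.39741995 -5.33366545] t 15.4
```

View pics/c6.png

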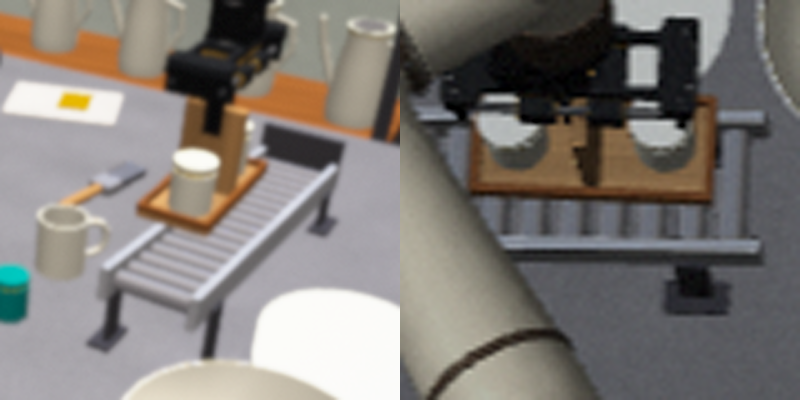

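Both jars stand upright in the held tote, above the track. The tote's visible rim corners in the right part are (472,192), (712,200) and (716,97).

```bash
python3 - <<'E'
from h import *
np.set_printoptions(precision=4,suppress=True)
t=load('top4')
T=lambda u,v,z:px2w(t,170+(u-400+.5)/4.444-.5,90+(v+.5)/4.444-.5,z)
for p in((471,194),(712,201),(716,96)): print(T(*p,.2165))
print('rails upper end',T(763,117,.142),T(760,246,.142))
print('near rail mid',T(500,242,.118), 'far',T(425,117,.11))
s=load('scene4');S=lambda u,v,z:px2w(s,270+(u+.5)/2.5-.5,80+(v+.5)/2.5-.5,z)
print('S tote',S(138,208,.2165),S(208,230,.2165),'rails',S(102,266,.142),S(192,305,.142))
E
```

```text
[0.5993 0.2914 0.2165]
[0.5948 0.0937 0.2165]
[0.6856 0.0915 0.2165]
rails upper end [0.6942 0.0537 0.142 ] [0.5784 0.0553 0.142 ]
near rail mid [0.5873 0.2806 0.118 ] far [0.703 0.351 0.11 ]
S tote [0.6003 0.0904 0.2165] [0.6879 0.0861 0.2165] rails [0.574  0.0635 0.142 ] [0.6961 0.0426 0.142 ]
```

Emit:
{"name": "step_arm", "arguments": {"targets": "-0.2 0 0.5 0; -0.15 0 1 0; 0 0 1.5 0; 0 0 1.5 0; 0 0 1 0; 0 0 0.6 0; 0 0 0.3 0; 0 0 0.2 0; 0 0 0.1 0; 0 0 0 0"}}

```text
time_s: 16.33
tcp_pos: [0.6415, 0.1958, 0.2191]
ee_rot: [[0.999, -0.033, 0.001], [-0.033, -0.999, 0.0], [0.001, -0.0, -1.0]]
wrist_force: [-0.2, 0.2, -5.4]
gripper_width: 0.162
gripper_force: 30.0
```

Emit:
{"name": "step_arm", "arguments": {"targets": "0 0 0.15 0; 0 0 0.1 0; 0 0 0 0; 0 0 0 0"}}

```text
time_s: 16.67
tcp_pos: [0.6412, 0.1958, 0.2161]
ee_rot: [[0.999, -0.033, 0.0], [-0.033, -0.999, 0.0], [0.0, -0.0, -1.0]]
wrist_force: [-0.3, 0.7, -6.0]
gripper_width: 0.157
gripper_force: 30.0
```

Emit:
{"name": "step_arm", "arguments": {"targets": "0 0 0.15 0; 0 0 0.1 0; 0 0 0 0; 0 0 0 0"}}

```text
time_s: 17.0
tcp_pos: [0.6411, 0.1957, 0.2134]
ee_rot: [[0.999, -0.033, -0.0], [-0.033, -0.999, -0.0], [-0.0, 0.0, -1.0]]
wrist_force: [0.2, 0.4, -5.6]
gripper_width: 0.153
gripper_force: 30.0
```

Emit:
{"name": "step_arm", "arguments": {"targets": "0 0 0.1 0; 0 0 0.1 0; 0 0 0 0; 0 0 0 0"}}

```text
time_s: 17.33
tcp_pos: [0.6411, 0.1957, 0.2114]
ee_rot: [[0.999, -0.033, -0.0], [-0.033, -0.999, -0.0], [-0.0, 0.0, -1.0]]
wrist_force: [1.0, 1.0, -5.7]
gripper_width: 0.157
gripper_force: 30.0
```

Emit:
{"name": "step_arm", "arguments": {"targets": "0 0 0.1 0; 0 0 0.1 0; 0 0 0 0; 0 0 0 0"}}

```text
time_s: 17.67
tcp_pos: [0.6411, 0.1957, 0.2094]
ee_rot: [[0.999, -0.033, -0.0], [-0.033, -0.999, -0.0], [-0.0, 0.0, -1.0]]
wrist_force: [0.0, -0.3, -5.1]
gripper_width: 0.155
gripper_force: 30.0
```

```bash
python3 -c "
from h import *
s=sense();print(s['moment'],s['wrist_force'],s['tcp_pos'])"
```

```text
[-0.12047308  0.04633434  0.0613974 ] [ 0.02728641 -0.33586447 -5.05218141] [0.64114243 0.1957401  0.20940311]
```

Emit:
{"name": "step_arm", "arguments": {"targets": "0 0 0.1 0; 0 0 0.1 0; 0 0 0 0; 0 0 0 0"}}

```text
time_s: 18.0
tcp_pos: [0.6415, 0.1956, 0.2086]
ee_rot: [[0.999, -0.033, 0.001], [-0.033, -0.999, -0.0], [0.001, 0.0, -1.0]]
wrist_force: [-0.9, 0.2, -0.8]
gripper_width: 0.161
gripper_force: 30.1
```

```bash
python3 -c "
from h import *
s=sense();print(s['moment'],s['wrist_force'],s['tcp_pos'])"
```

```text
[-0.49988837  0.48244602 -0.04576263] [-0.85518968  0.23732202 -0.80677153] [0.64147039 0.19563109 0.20859629]
```

Emit:
{"name": "step_arm", "arguments": {"targets": "0 0 0 0; 0 0 0 0; 0 0 0 0", "claw": 1.5}}

```text
time_s: 18.25
tcp_pos: [0.6411, 0.1958, 0.2069]
ee_rot: [[0.999, -0.033, -0.001], [-0.033, -0.999, 0.0], [-0.001, -0.0, -1.0]]
wrist_force: [0.7, -0.3, -4.4]
gripper_width: 0.172
gripper_force: 3.1
```

Emit:
{"name": "step_arm", "arguments": {"targets": "0 0 0.1 0; 0 0 0.1 0; 0 0 0 0", "claw": 1.6}}

```text
time_s: 18.5
tcp_pos: [0.6412, 0.1957, 0.2053]
ee_rot: [[0.999, -0.033, -0.0], [-0.033, -0.999, -0.0], [-0.0, 0.0, -1.0]]
wrist_force: [0.0, 1.2, -4.8]
gripper_width: 0.184
gripper_force: 3.1
```

Emit:
{"name": "step_arm", "arguments": {"targets": "0 0 0.1 0; 0 0 0.1 0; 0 0 0 0", "claw": 1.7}}

```text
time_s: 18.75
tcp_pos: [0.6419, 0.196, 0.2046]
ee_rot: [[0.999, -0.033, 0.002], [-0.033, -0.999, 0.001], [0.002, -0.001, -1.0]]
wrist_force: [1.0, -0.4, 0.8]
gripper_width: 0.192
gripper_force: 0.2
```

Emit:
{"name": "step_arm", "arguments": {"targets": "0 0 0.1 0; 0 0 0.1 0; 0 0 0 0", "claw": 1.8}}

```text
time_s: 19.0
tcp_pos: [0.6415, 0.196, 0.2019]
ee_rot: [[0.999, -0.033, 0.001], [-0.033, -0.999, 0.001], [0.001, -0.001, -1.0]]
wrist_force: [0.8, 0.1, 0.7]
gripper_width: 0.203
gripper_force: 0.4
```

Emit:
{"name": "step_arm", "arguments": {"targets": "0 0 0 0; 0 0 0 0; 0 0 0 0", "claw": 1.95}}

```text
time_s: 19.25
tcp_pos: [0.6412, 0.1957, 0.2016]
ee_rot: [[0.999, -0.033, 0.0], [-0.033, -0.999, -0.0], [0.0, 0.0, -1.0]]
wrist_force: [-0.0, -0.3, 0.8]
gripper_width: 0.224
gripper_force: 0.2
```

Emit:
{"name": "step_arm", "arguments": {"targets": "0 0 0 0; 0 0 -0.4 0; 0 0 -1 0; 0 0 -2 0; 0 0 -2.5 0; 0 0 -2.5 0; 0 0 -1.5 0; 0 0 0 0", "claw": 2.4}}

```text
time_s: 19.92
tcp_pos: [0.643, 0.1959, 0.3067]
ee_rot: [[0.999, -0.033, 0.009], [-0.033, -0.999, 0.003], [0.009, -0.003, -1.0]]
wrist_force: [0.6, -0.2, 1.0]
gripper_width: 0.277
gripper_force: 0.0
```

```bash
python3 - <<'E'
from h import *
cap('scene','scene5')
b=cv2.imread('pics/scene5.png')[80:240,270:430]
cv2.imwrite('pics/c7.png',cv2.resize(b,(480,480),interpolation=cv2.INTER_CUBIC))
delta(.5633,-.352,.3,185.4)
E
```

```text
turn 82.7  x 53.81 y 12.99 z 0.39 cm tcp [0.642  0.1959 0.3039] w 2.39 F 0.0 wf [-0.28858317 -0.80561045 -0.03747855] t 19.9667
```

View pics/c7.png

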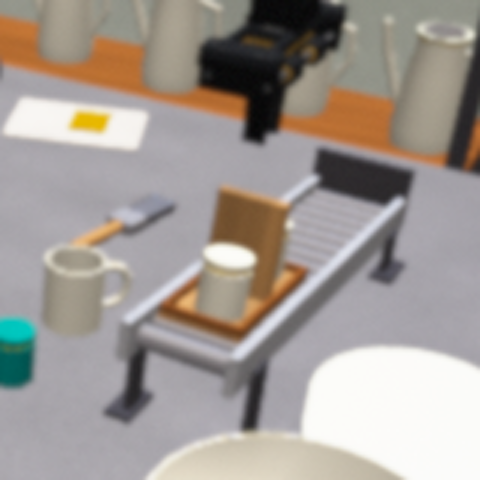

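The tote sits level between the rails, both jars upright, and is starting to roll. I go to the carton meanwhile.

Emit:
{"name": "step_arm", "arguments": {"targets": "0 0 0 6.9; 0 0 0 6.9; 0 0 0 6.9; 0 0 0 6.9; 0 0 0 6.9; 0 0 0 6.9; 0 0 0 6.9; 0 0 0 6.9; 0 0 0 6.9; 0 0 0 6.9; 0 0 0 6.9; 0 0 0 6.8", "claw": 8.7}}

```text
time_s: 20.97
tcp_pos: [0.6406, 0.1955, 0.2992]
ee_rot: [[0.088, -0.996, -0.003], [-0.996, -0.088, -0.001], [0.001, 0.003, -1.0]]
wrist_force: [0.6, -0.1, -0.4]
gripper_width: 0.988
gripper_force: 0.0
```

Emit:
{"name": "step_arm", "arguments": {"targets": "2 0.48 0 0; 3.2 0.77 0 0; 3.8 0.91 0 0; 3.8 0.91 0 0; 3.8 0.91 0 0; 3.8 0.91 0 0; 3.8 0.91 0 0; 3.8 0.91 0 0; 3.8 0.91 0 0; 3.8 0.91 0 0; 3.8 0.91 0 0; 3.8 0.91 0 0"}}

```text
time_s: 21.97
tcp_pos: [0.5776, -0.2457, 0.2996]
ee_rot: [[0.094, -0.996, -0.002], [-0.996, -0.094, 0.001], [-0.001, 0.002, -1.0]]
wrist_force: [1.6, -0.8, 0.0]
gripper_width: 1.0
gripper_force: 0.0
```

Emit:
{"name": "step_arm", "arguments": {"targets": "3.8 0.91 0 0; 3.3 0.8 0 0; 2.2 0.53 0 0; 1 0.24 0 0; 0 0 0 0; 0 0 0 0"}}

```text
time_s: 22.47
tcp_pos: [0.5635, -0.3487, 0.2996]
ee_rot: [[0.094, -0.996, -0.002], [-0.996, -0.094, 0.001], [-0.001, 0.001, -1.0]]
wrist_force: [-0.1, 0.3, -0.6]
gripper_width: 0.999
gripper_force: 0.0
```

```bash
python3 -c "
from h import *
delta(.563,-.351,.038,185.4)"
```

```text
turn -0.0  x 0.23 y 0.07 z 26.16 cm tcp [ 0.5635 -0.3487  0.2996] w 8.69 F 0.0 wf [-0.09225301  0.3435293  -0.62236173] t 22.4667
```

Emit:
{"name": "step_arm", "arguments": {"targets": "0.2 0 2 0; 0 0 3.5 0; 0 0 3.5 0; 0 0 3.5 0; 0 0 3.5 0; 0 0 3.5 0; 0 0 2.5 0; 0 0 2 0; 0 0 1 0; 0 0 0.6 0; 0 0 0.4 0; 0 0 0.1 0"}}

```text
time_s: 23.47
tcp_pos: [0.5648, -0.3505, 0.0402]
ee_rot: [[0.095, -0.995, 0.001], [-0.995, -0.095, -0.0], [0.001, -0.001, -1.0]]
wrist_force: [0.7, -0.4, 0.1]
gripper_width: 1.002
gripper_force: 0.0
```

Emit:
{"name": "step_arm", "arguments": {"targets": "0 0 0 0; 0 0 0 0; 0 0 0 0; 0 0 0 0; 0 0 0 0; 0 0 0 0; 0 0 0 0", "claw": 5.8}}

```text
time_s: 24.05
tcp_pos: [0.5624, -0.3511, 0.0402]
ee_rot: [[0.094, -0.996, -0.003], [-0.996, -0.094, 0.0], [-0.001, 0.003, -1.0]]
wrist_force: [-6.0, 0.4, 5.5]
gripper_width: 0.733
gripper_force: 30.0
```

Emit:
{"name": "step_arm", "arguments": {"targets": "0 0 0 0; 0 0 -0.3 0; 0 0 -0.8 0; 0 0 -1.5 0; 0 0 -2.5 0; 0 0 -3 0; 0 0 -3 0; 0 0 -3 1; 0 0 -3 2; 0 0 -2.5 2; 0 0 -1.5 1.5; 0 0 -0.5 0.8"}}

```text
time_s: 25.05
tcp_pos: [0.5655, -0.3513, 0.259]
ee_rot: [[-0.034, -0.999, 0.006], [-0.999, 0.034, -0.002], [0.002, -0.006, -1.0]]
wrist_force: [0.4, 0.2, -5.4]
gripper_width: 0.731
gripper_force: 29.9
```

```bash
python3 -c "
from h import *
delta(.6425,.181,.26,178.1)
s=load('scene5')
cap('top','top6');cap('scene','scene6')
"
```

```text
turn -0.0  x -53.45 y -5.93 z -0.10 cm tcp [ 0.5655 -0.3513  0.259 ] w 6.36 F 29.94876427575946 wf [ 0.44292139  0.1851876  -5.44985886] t 25.05
```

Emit:
{"name": "step_arm", "arguments": {"targets": "-0.6 -0.07 0 0; -1.5 -0.17 0 0; -2.4 -0.26 0 0; -3 -0.33 0 0; -3 -0.33 0 0; -3 -0.33 0 0; -3 -0.33 0 0; -3 -0.33 0 0; -3 -0.33 0 0; -3 -0.33 0 0; -3 -0.33 0 0; -3 -0.33 0 0"}}

```text
time_s: 26.15
tcp_pos: [0.6081, -0.0345, 0.2538]
ee_rot: [[-0.032, -0.999, -0.003], [-0.999, 0.032, 0.0], [-0.0, 0.003, -1.0]]
wrist_force: [1.2, -1.1, -4.6]
gripper_width: 0.735
gripper_force: 29.9
```

Emit:
{"name": "step_arm", "arguments": {"targets": "-3 -0.33 0 0; -3 -0.33 0 0; -3 -0.33 0 0; -3 -0.33 0 0; -3 -0.33 0 0; -3 -0.33 0 0; -2.4 -0.26 0 0; -1.5 -0.17 0 0; -0.6 -0.07 0 0; 0 0 0 0; 0 0 0 0"}}

```text
time_s: 27.07
tcp_pos: [0.6408, 0.1864, 0.2548]
ee_rot: [[-0.033, -0.999, -0.002], [-0.999, 0.033, -0.001], [0.001, 0.002, -1.0]]
wrist_force: [-0.5, -0.7, -5.1]
gripper_width: 0.738
gripper_force: 29.9
```

```bash
python3 - <<'E'
from h import *
delta(.641,.181,.18,178.1)
cap('top','top7');cap('scene','scene7')
a=cv2.imread('pics/top7.png')[90:180,90:290]; b=cv2.imread('pics/scene7.png')[90:230,270:430]
cv2.imwrite('pics/c8.png',np.vstack([cv2.resize(b,(560,340),interpolation=cv2.INTER_CUBIC),cv2.resize(a,(560,252),interpolation=cv2.INTER_CUBIC)]))
E
```

```text
turn 0.0  x 0.53 y -0.04 z 7.48 cm tcp [0.6408 0.1864 0.2548] w 6.42 F 29.948803787701763 wf [-0.45586816 -0.67742813 -5.1379058 ] t 27.0667
```

View pics/c8.png

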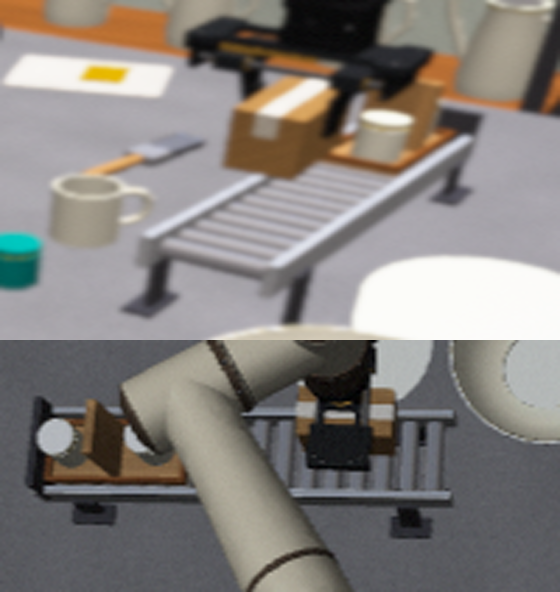

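The tote rests at the stop with both jars upright: (55,437) in the top part, (385,135) in the scene part. The carton is held level over the upper track at (345,420). Lowering it now.

Emit:
{"name": "step_arm", "arguments": {"targets": "0.3 0 0.8 0; 0.2 0 1.5 0; 0 0 1.8 0; 0 0 1.8 0; 0 0 1.2 0; 0 0 0.6 0; 0 0 0.3 0; 0 0 0.2 0; 0 0 0.1 0; 0 0 0 0; 0 0 0 0"}}

```text
time_s: 28.08
tcp_pos: [0.6416, 0.1819, 0.1735]
ee_rot: [[-0.033, -0.999, 0.002], [-0.999, 0.033, 0.001], [-0.001, -0.002, -1.0]]
wrist_force: [-0.4, 0.7, -5.4]
gripper_width: 0.731
gripper_force: 29.9
```

Emit:
{"name": "step_arm", "arguments": {"targets": "0 0 0.1 0; 0 0 0.1 0; 0 0 0 0; 0 0 0 0"}}

```text
time_s: 28.42
tcp_pos: [0.6412, 0.1818, 0.1705]
ee_rot: [[-0.033, -0.999, -0.0], [-0.999, 0.033, -0.0], [0.0, 0.0, -1.0]]
wrist_force: [0.1, -0.5, -4.9]
gripper_width: 0.734
gripper_force: 29.9
```

Emit:
{"name": "step_arm", "arguments": {"targets": "0 0 0.1 0; 0 0 0.1 0; 0 0 0 0; 0 0 0 0"}}

```text
time_s: 28.75
tcp_pos: [0.6411, 0.1818, 0.1684]
ee_rot: [[-0.033, -0.999, -0.0], [-0.999, 0.033, -0.0], [0.0, 0.0, -1.0]]
wrist_force: [0.3, -0.0, -5.2]
gripper_width: 0.735
gripper_force: 29.9
```

Emit:
{"name": "step_arm", "arguments": {"targets": "0 0 0.1 0; 0 0 0.1 0; 0 0 0 0; 0 0 0 0"}}

```text
time_s: 29.08
tcp_pos: [0.6411, 0.1818, 0.1664]
ee_rot: [[-0.033, -0.999, -0.0], [-0.999, 0.033, -0.0], [0.0, 0.0, -1.0]]
wrist_force: [-1.1, 0.1, -5.3]
gripper_width: 0.734
gripper_force: 29.9
```

Emit:
{"name": "step_arm", "arguments": {"targets": "0 0 0.1 0; 0 0 0.1 0; 0 0 0 0; 0 0 0 0"}}

```text
time_s: 29.42
tcp_pos: [0.6411, 0.1817, 0.1644]
ee_rot: [[-0.033, -0.999, -0.0], [-0.999, 0.033, -0.0], [0.0, 0.0, -1.0]]
wrist_force: [0.4, 0.3, -5.3]
gripper_width: 0.736
gripper_force: 29.9
```

Emit:
{"name": "step_arm", "arguments": {"targets": "0 0 0.1 0; 0 0 0.1 0; 0 0 0 0; 0 0 0 0"}}

```text
time_s: 29.75
tcp_pos: [0.6413, 0.182, 0.1627]
ee_rot: [[-0.033, -0.999, 0.0], [-0.999, 0.033, 0.0], [-0.0, -0.0, -1.0]]
wrist_force: [0.1, -0.8, -4.2]
gripper_width: 0.734
gripper_force: 29.9
```

Emit:
{"name": "step_arm", "arguments": {"targets": "0 0 0.1 0; 0 0 0.1 0; 0 0 0 0; 0 0 0 0"}}

```text
time_s: 30.08
tcp_pos: [0.6415, 0.183, 0.1615]
ee_rot: [[-0.033, -0.999, 0.002], [-0.999, 0.033, 0.002], [-0.002, -0.002, -1.0]]
wrist_force: [-1.7, 5.9, -0.4]
gripper_width: 0.729
gripper_force: 29.9
```

Emit:
{"name": "step_arm", "arguments": {"targets": "0 0 0.1 0; 0 0 0.1 0; 0 0 0 0; 0 0 0 0"}}

```text
time_s: 30.42
tcp_pos: [0.6415, 0.1832, 0.1611]
ee_rot: [[-0.032, -0.999, 0.003], [-0.999, 0.032, 0.002], [-0.002, -0.002, -1.0]]
wrist_force: [-4.7, 5.8, 5.1]
gripper_width: 0.731
gripper_force: 29.9
```

Emit:
{"name": "step_arm", "arguments": {"targets": "0 0 0.1 0; 0 0 0.1 0; 0 0 0 0; 0 0 0 0"}}

```text
time_s: 30.75
tcp_pos: [0.642, 0.1833, 0.1607]
ee_rot: [[-0.032, -0.999, 0.004], [-0.999, 0.032, 0.002], [-0.002, -0.004, -1.0]]
wrist_force: [-4.2, 5.9, 10.0]
gripper_width: 0.734
gripper_force: 30.0
```

```bash
python3 -c "
from h import *
s=sense();print(s['moment'],s['wrist_force'],s['tcp_pos'],s['time_s'])"
```

```text
[ 1.40299286  2.09027128 -0.17866281] [-4.22491416  5.90454427 10.03399309] [0.64196886 0.18332014 0.16065868] 30.75
```

Emit:
{"name": "step_arm", "arguments": {"targets": "0 0 0.1 0; 0 0 0.1 0; 0 0 0 0; 0 0 0 0"}}

```text
time_s: 31.08
tcp_pos: [0.6425, 0.1837, 0.1595]
ee_rot: [[-0.031, -1.0, 0.006], [-1.0, 0.031, 0.003], [-0.003, -0.006, -1.0]]
wrist_force: [-5.8, 7.0, 10.8]
gripper_width: 0.73
gripper_force: 30.0
```

Emit:
{"name": "step_arm", "arguments": {"targets": "0 0 0.1 0; 0 0 0.1 0; 0 0 0.1 0; 0 0 0 0; 0 0 0 0"}}

```text
time_s: 31.5
tcp_pos: [0.6427, 0.1825, 0.1573]
ee_rot: [[-0.031, -1.0, 0.006], [-1.0, 0.031, 0.001], [-0.001, -0.006, -1.0]]
wrist_force: [-5.3, 3.4, 14.6]
gripper_width: 0.736
gripper_force: 30.0
```

```bash
python3 -c "
from h import *
s=sense();print(s['moment'],s['wrist_force'],s['tcp_pos'],s['ee_rot'],s['time_s'])"
```

```text
[ 0.66706272  2.20147531 -0.08091842] [-5.2985584   3.38408859 14.63247139] [0.64265385 0.18245169 0.15731149] [[-3.08797906e-02 -9.99503786e-01  6.21454382e-03]
 [-9.99522736e-01  3.08845291e-02  6.67938388e-04]
 [-8.59540207e-04 -6.19095205e-03 -9.99980466e-01]] 31.5
```

Emit:
{"name": "step_arm", "arguments": {"targets": "0 0 0.1 0; 0 0 -0.2 0; 0 0 -0.2 0; 0 0 -0.2 0; 0 0 0 0; 0 0 0 0"}}

```text
time_s: 32.0
tcp_pos: [0.6422, 0.1816, 0.1575]
ee_rot: [[-0.032, -0.999, 0.002], [-0.999, 0.032, -0.0], [0.0, -0.002, -1.0]]
wrist_force: [0.8, 1.0, 3.9]
gripper_width: 0.731
gripper_force: 30.0
```

Emit:
{"name": "step_arm", "arguments": {"targets": "0 0 0 0; 0 0 0 0; 0 0 0 0", "claw": 6.6}}

```text
time_s: 32.25
tcp_pos: [0.6413, 0.1816, 0.1562]
ee_rot: [[-0.034, -0.999, -0.0], [-0.999, 0.034, -0.0], [0.0, 0.0, -1.0]]
wrist_force: [1.7, 0.5, 1.1]
gripper_width: 0.756
gripper_force: 0.5
```

Emit:
{"name": "step_arm", "arguments": {"targets": "0 0 0 0; 0 0 -0.1 0; 0 0 -0.2 0; 0 0 -0.5 0; 0 0 -1.5 0; 0 0 -2.5 0; 0 0 -3.5 0; 0 0 -3.5 0; 0 0 -3 0; 0 0 -1 0", "claw": 8.0}}

```text
time_s: 33.08
tcp_pos: [0.6428, 0.1819, 0.3216]
ee_rot: [[-0.033, -0.999, 0.01], [-0.999, 0.033, 0.003], [-0.003, -0.01, -1.0]]
wrist_force: [0.9, 0.1, 1.2]
gripper_width: 0.922
gripper_force: 0.0
```

```bash
python3 - <<'E'
from h import *
d=cap('scene','scene8')
# carton tape/brown blob position in scene vs. reference
def brown(im):
    h=cv2.cvtColor(im,cv2.COLOR_BGR2HSV); m=cv2.inRange(h,(8,80,50),(25,255,255)); m[:,:260]=0; m[:90]=0; m[260:]=0; m[:, 460:]=0
    n,l,s,c=cv2.connectedComponentsWithStats(m); return [(s[i].tolist(),c[i].round(1).tolist()) for i in range(1,n) if s[i,4]>60]
print(brown(d['frame'])); print(brown(load('scene7')['frame']))
f=foc(d)
for s_ in(.13,.30):
    print(w2px(d,(.6395+.032*s_,.056+s_,.13-.105*s_+.04)))
s=sense();print(s['tcp_pos'],s['time_s'])
E
```

```text
[([260, 90, 81, 27, 823], [300.6, 101.6]), ([343, 101, 27, 23, 354], [353.7, 112.6]), ([344, 108, 76, 71, 1663], [376.8, 143.6]), ([293, 117, 14, 7, 79], [299.6, 120.0]), ([424, 119, 36, 26, 683], [443.5, 130.7]), ([295, 154, 16, 8, 61], [302.9, 157.8]), ([439, 195, 21, 59, 623], [452.7, 232.3])]
[([260, 90, 65, 24, 690], [294.2, 99.9]), ([333, 107, 33, 14, 200], [349.5, 113.7]), ([334, 112, 86, 52, 1622], [369.2, 140.5]), ([293, 117, 14, 7, 79], [299.6, 120.0]), ([424, 119, 36, 26, 686], [443.5, 130.7]), ([295, 154, 16, 8, 61], [302.9, 157.8]), ([439, 195, 21, 59, 623], [452.7, 232.3])]
[347.94770988 171.30082886]
[366.65580551 155.67131265]
[0.64287818 0.18208468 0.32141186] 33.1333
```

Emit:
{"name": "step_arm", "arguments": {"targets": "2 0 0 0; 3 0 0 0; 3 0 0 0; 3 0 0 0; 3 0 0 0; 3 0 0 0; 3 0 0 0; 3 0 0 0; 3 0 0 0; 3 0 0 0; 2 0 0 0; 1 0 0 0"}}

```text
time_s: 34.13
tcp_pos: [0.6296, -0.1404, 0.313]
ee_rot: [[-0.036, -0.999, -0.003], [-0.999, 0.036, 0.0], [-0.0, 0.003, -1.0]]
wrist_force: [-0.7, -0.6, 0.0]
gripper_width: 0.921
gripper_force: 0.0
```

Emit:
{"name": "step_arm", "arguments": {"targets": "0 0 0 0; 0 0 0 0; 0 0 0 0; 0 0 0 0; 0 0 0 0; 0 0 0 0; 0 0 0 0; 0 0 0 0; 0 0 0 0; 0 0 0 0; 0 0 0 0; 0 0 0 0"}}

```text
time_s: 35.13
tcp_pos: [0.6306, -0.1381, 0.3146]
ee_rot: [[-0.033, -0.999, 0.0], [-0.999, 0.033, 0.0], [-0.0, -0.0, -1.0]]
wrist_force: [-0.3, -0.0, 0.8]
gripper_width: 0.917
gripper_force: 0.0
```

```bash
cat > chk.py <<'E'
from h import *
import sys
n=sys.argv[1]
for c in('scene','top'):
    d=cap(c,c+n); im=d['frame']
    h=cv2.cvtColor(im,cv2.COLOR_BGR2HSV)
    m=cv2.inRange(h,(8,80,50),(25,255,255)); w=cv2.inRange(h,(0,0,175),(180,60,255))
    # lane corridor polygon
    P=[]
    for s_,y in((.0,-.06),(.0,.06),(.57,.06),(.57,-.06)):
        for z in(0,.12): P.append(w2px(d,(.6395+.032*s_-y,.056+s_,.13-.105*s_+z)))
    k=np.zeros(m.shape,np.uint8); cv2.fillConvexPoly(k,cv2.convexHull(np.array(P).astype(np.int32)),255)
    for nm,q in(('brown',m),('white',w)):
        nn,l,s,ce=cv2.connectedComponentsWithStats(q&k)
        print(c,nm,[(s[i].tolist(),ce[i].round(1).tolist()) for i in range(1,nn) if s[i,4]>25])
    C=lambda s_,z:w2px(d,(.6395+.032*s_,.056+s_,.13-.105*s_+z)).round(1)
    print('expect: jars',C(.56-.038,.072),C(.56-.162,.072),'boardtop',C(.46+.012,.118),'carton top',C(.30+.008,.08),'tape ends',C(.24+.008,.08),C(.36+.008,.08))
print(sense()['time_s'])
E
python3 chk.py 9
```

```text
scene brown [([353, 113, 55, 59, 1456], [378.6, 142.0]), ([328, 145, 5, 8, 31], [329.8, 148.6])]
scene white [([351, 124, 37, 26, 385], [367.8, 136.2]), ([311, 146, 43, 42, 448], [334.4, 165.7]), ([318, 146, 86, 54, 914], [354.7, 179.7]), ([312, 160, 5, 13, 44], [314.1, 165.4])]
expect: jars [388.1 131.3] [377.5 139.8] boardtop [386.3 123. ] carton top [369.4 144.5] tape ends [363.2 149.4] [375.2 139.9]
top brown [([113, 111, 24, 20, 154], [123.7, 119.8]), ([146, 115, 38, 8, 184], [165.0, 118.0]), ([106, 126, 78, 16, 568], [143.5, 133.7])]
top white [([197, 104, 42, 10, 324], [217.2, 107.8]), ([104, 118, 11, 12, 103], [109.0, 124.0]), ([135, 118, 11, 12, 104], [140.2, 123.2])]
expect: jars [113.2 123.9] [145.1 124. ] boardtop [122.6 119.9] carton top [168.1 123.4] tape ends [183.9 123.5] [152.4 123.4]
35.2333
```

Emit:
{"name": "step_arm", "arguments": {"targets": "0 0 0 0; 0 0 0 0; 0 0 0 0; 0 0 0 0; 0 0 0 0; 0 0 0 0; 0 0 0 0; 0 0 0 0; 0 0 0 0; 0 0 0 0; 0 0 0 0; 0 0 0 0"}}

```text
time_s: 36.23
tcp_pos: [0.6306, -0.138, 0.3146]
ee_rot: [[-0.033, -0.999, -0.0], [-0.999, 0.033, 0.0], [-0.0, 0.0, -1.0]]
wrist_force: [0.2, 0.6, 0.1]
gripper_width: 0.917
gripper_force: 0.0
```

```bash
python3 chk.py 10 | grep -v expect; python3 - <<'E'
from h import *
d=load('top10'); 
print('diff',np.abs(load('top9')['frame'].astype(int)-d['frame'])[90:170,90:260].max(), np.abs(load('scene9')['frame'].astype(int)-load('scene10')['frame'])[90:220,290:430].max())
h=d['frame'][112:146,100:192]; hs=cv2.cvtColor(h,cv2.COLOR_BGR2HSV)
for r_ in hs: print(''.join('#' if (8<=p[0]<=25 and p[1]>80 and p[2]>50) else ('W' if p[2]>185 else ('+' if p[2]>150 else ('-' if p[2]>90 else '.'))) for p in r_))
E
```

```text
scene brown [([353, 113, 55, 59, 1455], [378.6, 142.0]), ([328, 145, 5, 8, 29], [329.8, 148.3])]
scene white [([353, 124, 35, 26, 387], [367.8, 136.1]), ([311, 146, 43, 42, 448], [334.2, 165.8]), ([318, 146, 86, 54, 909], [354.7, 179.7]), ([312, 160, 5, 13, 44], [314.1, 165.4])]
top brown [([113, 111, 24, 20, 153], [123.7, 119.7]), ([146, 115, 38, 8, 184], [165.0, 118.0]), ([106, 126, 77, 16, 567], [143.7, 133.7])]
top white [([197, 104, 42, 10, 323], [217.2, 107.8]), ([104, 118, 11, 12, 103], [109.0, 124.0]), ([135, 118, 11, 12, 104], [140.2, 123.2])]
36.3333
diff 35 15
-........------------####.--------------------.---------------------------------------------
-........------------#####..--.-----...-----------------------------------------------------
-........------------######.----++++++++++++-+++++++++--+---++++++++------------------------
-........------------#######.------------+-----------#-######-------------------------------
-...................-#########.----------------------###############################--------
-...................####.######........----.........#####
[... 1939 characters left out ...]
##############...------...------...------...-----
......###################################################...------...------...------...-----
............##............###############################...------....-----...------..------
..............................##.####.##...####.............------...------...------..------
......-+++-+-------------+++------------------------------....----...------.....----..------
-.....-------------------------------------+--------+------------------------+--------------
--....------------+-++++++++++-------++----+--+-+++++++++-----------------------------------
--..............................................................-----------------------+-+++
```

```bash
python3 -c "
from station import r
print(r.finish_job())"
```

```text
the job is handed in; nothing more can be done
None
```

I handed the job in at about 36 s. By the last camera check, the tote is at rest at the stop with a jar upright in each half, and the carton rolled down and is at rest against it, right way up and lengthways.

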